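# Put together the tiered cake stand

### The arm

A 6-joint arm with a two-finger parallel gripper is mounted at the origin on the work surface; the furniture and walls round the work are solid. World frame = base frame: x ahead of the robot, y to its left, z up, the work surface at z = 0. Lengths are in mm, angles in rad, forces in N, time in s.
With the tool pointing down it reaches from about 425 to 950 mm from the base axis. Payload 3.5 kg.
Tool frame: the origin (TCP) lies at the very end of the fingers, on their centre line; the grasp point (between the pads) lies 19 mm behind it; z points along the fingers, y is the line along which they close (so a half turn about z gives the same grasp; the last joint's range is limited). The gripper opens to 85 mm and grips with 20 to 120 N. Pads are 22 mm wide; open, the fingers measure 114 mm over their backs; the gripper's body (76 mm by 85 mm) begins 54 mm behind the grasp point. The pads swing forward as they close: fully open they stand 13 mm farther back than shut.
Start: joints at [-1.267, 0.286, 1.577, -0, 1.279, -0.15], TCP at [295.929, -606.656, 231.325] pointing down, gripper open.
Joint ranges: [-2.77, 2.77], [-0.9, 2.22], [0.21, 2.48], [-1.53, 4.67], [0.24, 2.81], [-2.84, 2.84]. Speed limits (rad/s): [2.79, 2.79, 3.14, 3.14, 3.14, 3.14].

### API

Orientations are given as a unit quaternion [x, y, z, w].
In Python, from cell import * gives the robot as it stands.
- The arm moves only by the tool step_arm, never from a script. Its argument "plan" is one flat list of numbers, 5 for each row, row after row: the shift along the tool's x, y, z in m, then the turn about the tool's z in rad, then the opening, from 0 (shut) to 1 (fully open). In form: [dx, dy, dz, twist, hand, dx, dy, dz, twist, hand, ...]. A call has 1 to 20 rows; each row shifts and turns the commanded pose from where the row before left it, along the tool's axes as they then stand; what a row does not reach is not made up. A row lasts 1/10 s, in which the tool goes at most 50 mm and 8.59 degrees, less where a joint would pass 70% of its speed; a pose out of reach is approached as far as the arm can. A call with a gripper value outside its range is refused whole. The fingers move at their own pace and stop on an object; "force" is the grip in N (left out, the last holds). Time passes only in rows, so rows that do not move let the fingers close. It gives the time, the measured TCP pose, the force, the opening and the grip force at its end, in the units of the state.
- sense(): the state, without advancing time (a new reading comes with each control period).
- capture(name): name is "side" or "top"; returns a dict with "image" (384x512x3 uint8, blue, green, red), "fx", "fy", "cx", "cy" (pixels), "origin" and "rotation" of the camera in the world. Camera axes: x right, y up, looking along -z (the intrinsics and any distortion apply to the point x, -y, -z); pixel columns grow to the right and rows downward; lengths in mm; the calibration is good to about 2 mm. A picture is of the moment at which its call begins. There is no depth.
- finish_job(): hands the job in; it is judged then, once.
The state is a dict: "clock": time; "joints": joint angles; "joint_velocities": joint speeds; "effort": joint torques, N m; "tcp_pos": TCP position; "ee_rot": TCP orientation; "force": force on the tool from outside, world axes, zero at the start; "ft_torque": the same for the moment, N m; "grip_width": finger opening in mm; "grip_force": force on a finger pad.
Only numpy, scipy, OpenCV 4.12 (cv2) and the standard library are available. Lean on these libraries where they do the work, as an engineer would, in place of code of your own. Each camera call takes 0.05 s, during which the arm holds its last target. There are 200 camera calls.

### The job

Put together the cake stand for the counter display, one piece at a time from the marble base up: the long pillar on the base, the large plate on it, then the short pillar, the small plate and last the blue knob. Seat every piece fully over the spigot beneath it, upright and straight. Leave the marble base where it stands, and do not push aside or knock over the sugar shaker or the price card.

Things in the scene. Friction and masses are not known exactly. Their poses are not given: they have to be found in the camera images.
- marble_base: round pale marble slab, 220 mm across, 20 mm thick, 1.8 kg: foot of the cake stand. Origin: centre of its underside, z up. In its middle a brass collar 40 mm across, its flat shoulder 24 mm above the origin, and on it a tapered brass spigot 14 mm tall, 16 mm thick at its root, 5 mm at its tip
- long_pillar: the longer, thicker white ceramic pillar, standing upright, 42 mm across. On top a brass spigot like the base's, its shoulder 90 mm above the origin. Origin: centre of its underside, z up. Underneath a socket 20 mm wide, 15 mm deep fits any spigot; seated, the underside rests on the shoulder below. 0.2 kg
- large_plate: the larger white gilt-edged ceramic plate, 170 mm across. Hold it by the round hub in its middle, 36 mm across; its face is 20 mm, its rim 24 mm above the origin. On top a brass spigot like the base's, its shoulder 42 mm above the origin. Origin: centre of its underside, z up. Underneath a socket 20 mm wide, 15 mm deep fits any spigot; seated, the underside rests on the shoulder below. 0.32 kg
- short_pillar: the shorter, slimmer white ceramic pillar, standing upright, 32 mm across. On top a brass spigot like the base's, its shoulder 65 mm above the origin. Origin: centre of its underside, z up. Underneath a socket 20 mm wide, 15 mm deep fits any spigot; seated, the underside rests on the shoulder below. 0.11 kg
- small_plate: the smaller white gilt-edged ceramic plate, 128 mm across. Hold it by the round hub in its middle, 36 mm across; its face is 20 mm, its rim 24 mm above the origin. On top a brass spigot like the base's, its shoulder 42 mm above the origin. Origin: centre of its underside, z up. Underneath a socket 20 mm wide, 15 mm deep fits any spigot; seated, the underside rests on the shoulder below. 0.2 kg
- knob: plain round blue ceramic knob, standing upright, 32 mm across, 46 mm tall, straight-sided up to 34 mm and domed above: top of the cake stand. Origin: centre of its underside, z up. Underneath a socket 20 mm wide, 15 mm deep fits any spigot; seated, the underside rests on the shoulder below. 0.12 kg
- sugar_shaker: bystander: glass sugar shaker with a metal top, 44 mm across, 90 mm tall, light. Origin: centre of its underside
- price_card: bystander: price card standing in a small wooden block, 28 x 90 mm on plan, 63 mm tall, light. Origin: centre of its underside, its y axis along the card

How it is judged (in metres and radians):
On the way, in this order (a step that is already met when the one before it is completed fails the run):
1. the long pillar stands on the marble base, fully seated and let go (z of long_pillar in the frame of marble_base between 0.021 and 0.027 m and horizontal distance between long_pillar and marble_base below 0.006 m and angle between long_pillar's own z axis and vertical below 0.06 rad and contact force between the fingers and long_pillar below 0.1 N), for 0.2 s.
2. the large plate sits on the long pillar, fully seated and let go (z of large_plate in the frame of long_pillar between 0.087 and 0.093 m and horizontal distance between large_plate and long_pillar below 0.006 m and angle between large_plate's own z axis and vertical below 0.06 rad and contact force between the fingers and large_plate below 0.1 N), for 0.2 s.
3. the short pillar stands on the large plate, fully seated and let go (z of short_pillar in the frame of large_plate between 0.039 and 0.045 m and horizontal distance between short_pillar and large_plate below 0.006 m and angle between short_pillar's own z axis and vertical below 0.06 rad and contact force between the fingers and short_pillar below 0.1 N), for 0.2 s.
4. the small plate sits on the short pillar, fully seated and let go (z of small_plate in the frame of short_pillar between 0.062 and 0.068 m and horizontal distance between small_plate and short_pillar below 0.006 m and angle between small_plate's own z axis and vertical below 0.06 rad and contact force between the fingers and small_plate below 0.1 N), for 0.2 s.
5. the knob caps the small plate, fully seated and let go (z of knob in the frame of small_plate between 0.039 and 0.045 m and horizontal distance between knob and small_plate below 0.006 m and angle between knob's own z axis and vertical below 0.06 rad and contact force between the fingers and knob below 0.1 N), for 0.2 s.
At the end, for the whole second after the job is handed in: Stacked from the marble base up: long pillar, large plate, short pillar, small plate, knob; each within 3 mm of its seated height on the piece below, its axis within 6 mm of that piece's and 0.06 rad of vertical; the base lies flat (0.03 rad); all let go and at rest (all of step 1 and all of step 2 and all of step 3 and all of step 4 and all of step 5 and linear speed of each of long_pillar, large_plate, short_pillar, small_plate, knob below 0.02 m/s and angle between marble_base's own z axis and vertical below 0.03 rad); the robot touches nothing.
It fails at once if the sugar shaker is pushed more than 30 mm from its place or knocked over (distance of sugar_shaker from where it was at the start of the episode above 0.03 m or angle between sugar_shaker's own z axis and vertical above 0.5 rad).
It fails at once if the price card is pushed more than 30 mm from its place or knocked over (distance of price_card from where it was at the start of the episode above 0.03 m or angle between price_card's own z axis and vertical above 0.5 rad).
It fails at once if the marble base is shifted more than 30 mm (distance of marble_base from where it was at the start of the episode above 0.03 m).
It also fails if it takes over 128 s, if anything falls off the work surface, if the arm or the gripper's body presses on something with over 40 N, if the wrist force passes 120 N, or if a joint passes its speed limit or range.

## Working session

There is one attempt and no reset: what is moved stays moved. The work goes in short steps, Python scripts to look and compute and a tool call to move; the robot and the scene stay as the last step left them, time stands still between calls to the robot, and variables do not carry over. Pictures are saved under pics/ and viewed, at most 14 in all, crops included, and the job is handed in when it is done.

Besides the shell and the picture viewer there is one more tool, called after "Request:" in YAML: its name, and indented under it one key for each argument. step_arm: Moves the arm, as the interface text tells. Its arguments: {"type":"object","properties":{"plan":{"type":"array","items":{"type":"number"}},"force":{"type":"number"}},"required":["plan"]}

```bash
ls; mkdir -p pics; python3 - <<'E'
from cell import *
import cv2,numpy as np
for n in("top","side"):
    c=capture(n);cv2.imwrite(f"pics/{n}0.png",c["image"])
    print(n,{k:(np.round(v,4).tolist() if not np.isscalar(v) else v) for k,v in c.items() if k!="image"})
s=sense();print(s)
E
```

```text
pics
top {'fx': 400.947225735714, 'fy': 400.947225735714, 'cx': 251.31810855060863, 'cy': 185.6693940658881, 'origin': [339.6137, 9.3155, 1262.8121], 'rotation': [0.0592, -0.0591, -0.7009, 0.7084]}
side {'fx': 448.60070548652595, 'fy': 448.60070548652595, 'cx': 256.13130436839697, 'cy': 194.69742996666844, 'origin': [366.4773, -1112.6102, 686.5105], 'rotation': [0.5046, -0.031, -0.0577, 0.8609]}
{'clock': 0.1, 'joints': array([-1.26698418e+00,  2.87108493e-01,  1.57802828e+00, -2.34241106e-05,
        1.27860565e+00, -1.50003844e-01]), 'joint_velocities': array([-0.00076133, -0.00040543, -0.0041222 ,  0.00178178,  0.0008488 ,
        0.00033134]), 'effort': array([ 5.11914695e-04, -4.07299054e+01, -2.93700349e+01, -1.33315043e-04,
        3.42665910e-03,  2.55534633e-07]), 'tcp_pos': array([ 295.75824368, -606.09384314,  230.06580835]), 'ee_rot': array([ 9.74365323e-01,  2.24969024e-01, -9.37604148e-05, -1.07084512e-03]), 'force': array([-0.54510044, -0.28515753, -0.09096986]), 'ft_torque': array([-0.00651754,  0.03394858,  0.04830761]), 'grip_force': 0.0, 'grip_width': 85.385952737882}
```

View pics/top0.png

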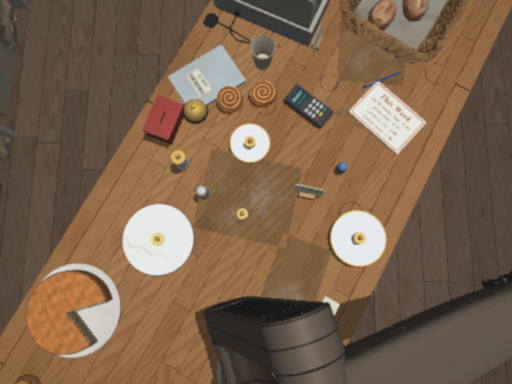

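View pics/side0.png

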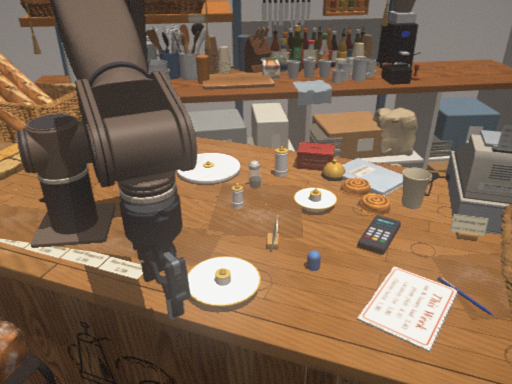

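```bash
cat > h.py <<'E'
from cell import *
import cv2,numpy as np
from scipy.spatial.transform import Rotation as R
def ray(c,u,v):
    d=R.from_quat(c["rotation"]).as_matrix()@np.array([(u-c["cx"])/c["fx"],-(v-c["cy"])/c["fy"],-1.])
    return np.array(c["origin"],float),d/np.linalg.norm(d)
def onplane(c,u,v,z):
    o,d=ray(c,u,v);return o+d*(z-o[2])/d[2]
def proj(c,p):
    q=R.from_quat(c["rotation"]).as_matrix().T@(np.array(p,float)-c["origin"])
    return np.array([c["cx"]-c["fx"]*q[0]/q[2],c["cy"]+c["fy"]*q[1]/q[2]])
def tri(c1,p1,c2,p2):
    o1,d1=ray(c1,*p1);o2,d2=ray(c2,*p2)
    s=np.linalg.lstsq(np.c_[d1,-d2],o2-o1,rcond=None)[0]
    a,b=o1+s[0]*d1,o2+s[1]*d2
    return (a+b)/2,np.linalg.norm(a-b)
def brass(img):
    h=cv2.cvtColor(img,cv2.COLOR_BGR2HSV)
    return cv2.inRange(h,(17,110,110),(35,255,255))
def blob(mask,u,v,r=14):
    m=np.zeros_like(mask);cv2.circle(m,(int(u),int(v)),r,255,-1);m&=mask
    n,l,s,ce=cv2.connectedComponentsWithStats(m)
    if n<2:return None
    i=1+np.argmax(s[1:,4]);return ce[i],s[i]
E
python3 - <<'E'
from h import *
T=capture("top");S=capture("side")
ts=dict(base=(158,239),large=(358,238),small=(250,143),long=(179,157),short=(242,214),knob=(342,168))
ss=dict(base=(209,164),large=(223,275),small=(316,195),long=(281,151),short=(237,187),knob=(313,260))
def tile(im,p,r):
    return cv2.resize(cv2.getRectSubPix(im,(2*r,2*r),p),(200,200),interpolation=cv2.INTER_NEAREST)
rows=[]
for C,P in((T,ts),(S,ss)):
    rows.append(np.hstack([tile(C["image"],P[k],20) for k in("base","large","small")]))
    rows.append(np.hstack([tile(C["image"],P[k],20) for k in("long","short","knob")]))
cv2.imwrite("pics/t1.png",np.vstack([np.hstack(rows[:2]),np.hstack(rows[2:])])[:, :1200])
im=cv2.imread("pics/t1.png");cv2.imwrite("pics/t1.png",cv2.resize(im,(798,266)))
for k in ts:
    for C,P in((T,ts),(S,ss)):
        if k=="knob":
            m=cv2.inRange(cv2.cvtColor(C["image"],cv2.COLOR_BGR2HSV),(95,90,40),(125,255,255))
        else:m=brass(C["image"])
        b=blob(m,*P[k]);print(k,P[k],b and (b[0].round(2),b[1]))
        # white ellipse
        if k in("base","large","small"):
            h=cv2.cvtColor(C["image"],cv2.COLOR_BGR2HSV);w=cv2.inRange(h,(0,0,150),(179,70,255))
            cs=[c for c in cv2.findContours(w,cv2.RETR_EXTERNAL,cv2.CHAIN_APPROX_NONE)[0] if cv2.pointPolygonTest(c,P[k],True)>-3 and len(c)>30]
            for c in cs:
                e=cv2.fitEllipse(c);print("  ell",np.round(e[0],2),np.round(e[1],2), len(c))
                z=20 if k=="base" else 24
                print("   ",onplane(C,*e[0],z).round(1))
E
```

```text
base (158, 239) (array([157.19, 238.91]), array([152, 234,  11,  11,  96], dtype=int32))
  ell [157.55 239.31] [69.66 72.48] 203
    [379.4 297.2  20. ]
base (209, 164) (array([207.87, 164.29]), array([203, 162,  11,   5,  38], dtype=int32))
  ell [211.03 167.51] [28.5  58.22] 145
    [390.9 276.7  20. ]
large (358, 238) (array([358.75, 237.66]), array([354, 233,  11,  11,  92], dtype=int32))
  ell [357.95 238.03] [52.25 54.55] 152
    [ 389.7 -317.9   24. ]
large (223, 275) (array([222.57, 273.22]), array([216, 269,  14,   9, 105], dtype=int32))
  ell [222.71 280.38] [46.78 71.04] 173
    [ 391.4 -321.2   24. ]
small (250, 143) (array([249.31, 141.56]), array([245, 137,  10,  10,  80], dtype=int32))
  ell [249.42 142.55] [36.74 37.8 ] 104
    [688.5  18.3  24. ]
small (316, 195) (array([315.21, 192.68]), array([310, 189,  11,   7,  53], dtype=int32))
  ell [315.19 197.89] [18.78 40.44] 125
    [689.3  16.2  24. ]
long (179, 157) (array([177.2 , 156.44]), array([170, 150,  15,  14, 169], dtype=int32))
long (281, 151) (array([281.08, 149.62]), array([275, 146,  13,   7,  61], dtype=int32))
short (242, 214) (array([241.53, 212.9 ]), array([236, 207,  13,  12, 111], dtype=int32))
short (237, 187) (array([237.04, 186.96]), array([232, 183,  11,   8,  56], dtype=int32))
knob (342, 168) (array([341.73, 167.06]), array([337, 163,  10,   9,  64], dtype=int32))
knob (313, 260) (array([314.44, 254.04]), array([310, 251,  10,   7,  45], dtype=int32))
```

View pics/t1.png

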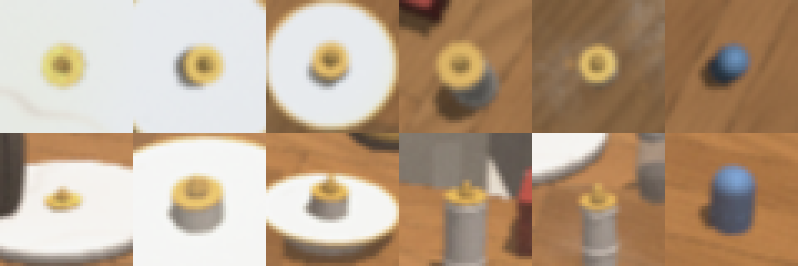

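```bash
cat > m.py <<'E'
from h import *
T=capture("top");S=capture("side")
d=dict(base=((157.19,238.91),(207.87,164.29),24),large=((358.75,237.66),(222.57,273.22),42),small=((249.31,141.56),(315.21,192.68),42),long=((177.2,156.44),(281.08,149.62),90),short=((241.53,212.9),(237.04,186.96),65),knob=((341.73,167.06),(314.44,254.04),40))
for k,(a,b,z) in d.items():
    p,e=tri(T,a,S,b);print(k,"tri",p.round(1),round(e,1),"top@z",onplane(T,*a,z)[:2].round(1),"side@z",onplane(S,*b,z)[:2].round(1))
# bystanders
print("shaker top@90",onplane(T,201,190,90).round(0),"card",onplane(T,297,186,30).round(0),onplane(T,322,193,30).round(0))
tip=proj(T,sense()["tcp_pos"]),proj(S,sense()["tcp_pos"]);print(tip)
E
python3 m.py
```

```text
base tri [380.8 297.7  22.9] 0.5 top@z [380.5 297.4] side@z [381.1 295.4]
large tri [ 391.1 -316.1   40.2] 1.9 top@z [ 390.1 -315.6] side@z [ 392.  -318.2]
small tri [688.   18.5  40.4] 1.7 top@z [686.7  18.5] side@z [688.2  16. ]
long tri [624.3 234.2  90.2] 0.3 top@z [624.5 234.2] side@z [624.2 234.6]
short tri [458.9  39.1  66.1] 0.2 top@z [459.1  39.2] side@z [459.   41.2]
knob tri [ 611.7 -271.6   37.4] 5.8 top@z [ 608.2 -270.5] side@z [ 613.8 -274.4]
shaker top@90 [523. 160.  90.] card [ 549. -132.   30.] [ 527. -209.   30.]
(array([495.42878626, 273.69671329]), array([164.16254686, 302.77784476]))
```

Request:
step_arm:
  plan: [0,0,-0.02,0.1135,1,0,0,-0.02,0.1135,1,0,0,-0.02,0.1135,1,0,0,-0.01,0.1135,1,0.0304,-0.0357,0,0,1,0.0304,-0.0357,0,0,1,0.0304,-0.0357,0,0,1,0.0304,-0.0357,0,0,1,0.0304,-0.0357,0,0,1,0.0304,-0.0357,0,0,1,0.0304,-0.0357,0,0,1,0.0304,-0.0357,0,0,1,0.0304,-0.0357,0,0,1,0.0304,-0.0357,0,0,1,0.0167,-0.0417,0,0,1,0.0167,-0.0417,0,0,1,0.0167,-0.0417,0,0,1,0.0167,-0.0417,0,0,1,0.0167,-0.0417,0,0,1,0.0167,-0.0417,0,0,1]
  force: 40

```text
clock: 2.3
tcp_pos: [700.7, 2.3, 301.3]
ee_rot: [1.0, -0.0, 0.0, 0.0]
force: [0.5, -0.4, -0.3]
grip_width: 85.4
grip_force: 0.0
```

Request:
step_arm:
  plan: [-0.0127,-0.0387,0,0,1,-0.0127,-0.0387,0,0,1,-0.0127,-0.0387,0,0,1,-0.0127,-0.0387,0,0,1,-0.0127,-0.0387,0,0,1,-0.0127,-0.0387,0,0,1,0,0,0.04,0,1,0,0,0.04,0,1,0,0,0.04,0,1,0,0,0.03,0,1,0,0,0,0,1,0,0,0,0,1]

```text
clock: 3.5
tcp_pos: [624.2, 232.7, 151.5]
ee_rot: [1.0, -0.0, -0.0, 0.0]
force: [0.1, 0.5, 0.6]
grip_width: 85.5
grip_force: 0.0
```

```bash
python3 - <<'E'
from h import *
T=capture("top");S=capture("side")
a=cv2.resize(S["image"][60:260,180:380],(400,400),interpolation=cv2.INTER_CUBIC)
b=cv2.resize(T["image"][60:260,100:300],(400,400),interpolation=cv2.INTER_CUBIC)
cv2.imwrite("pics/a2.png",np.hstack([a,b]))
m=cv2.inRange(cv2.cvtColor(T["image"],cv2.COLOR_BGR2HSV),(95,90,30),(125,255,255));print(blob(m,342,168,12))
m=cv2.inRange(cv2.cvtColor(S["image"],cv2.COLOR_BGR2HSV),(95,90,30),(125,255,255));print(blob(m,313,260,18))
print(sense()["tcp_pos"],proj(T,sense()["tcp_pos"]),proj(S,sense()["tcp_pos"]))
E
```

```text
(array([341.734375, 167.046875]), array([337, 163,  10,   9,  64], dtype=int32))
(array([314.29166667, 254.1875    ]), array([310, 251,  10,   7,  48], dtype=int32))
[625.78258613 232.97315917 154.37820598] [173.54322792 150.62413521] [282.08076573 131.47714412]
```

View pics/a2.png

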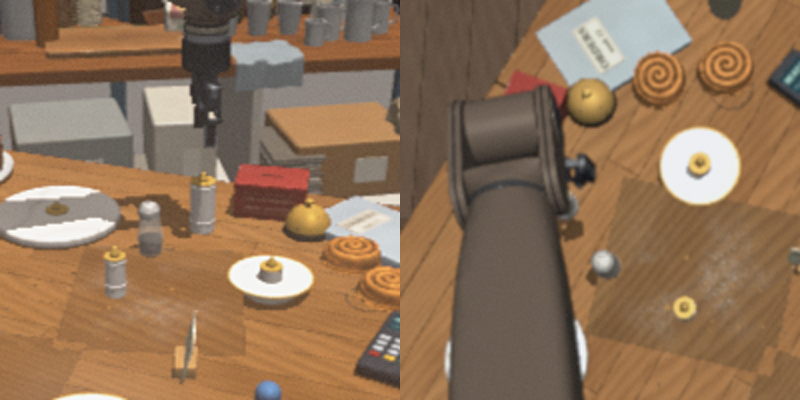

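Request:
step_arm:
  plan: [0.0004,-0.0015,0.03,0,1,0,0,0.03,0,1,0,0,0.03,0,1,0,0,0.0203,0,1,0,0,0,0,1,0,0,0,0,0,0,0,0,0,0,0,0,0,0,0,0,0,0,0,0,0,0,0,0,0,0,0,0,0,0,0,0,0,0,0]
  force: 40

```text
clock: 4.8
tcp_pos: [626.2, 234.6, 43.7]
ee_rot: [1.0, -0.0, 0.002, -0.0]
force: [-0.6, 0.3, 6.3]
grip_width: 41.4
grip_force: 40.2
```

Request:
step_arm:
  plan: [0,0,-0.02,0,0,0,0,-0.03,0,0,0,0,-0.04,0,0,-0.03,-0.0078,0,0,0,-0.0406,-0.0105,0,0,0,-0.0406,-0.0105,0,0,0,-0.0406,-0.0105,0,0,0,-0.0406,-0.0105,0,0,0,-0.0304,-0.0075,0,0,0,-0.02,-0.0049,0,0,0,0,0,0,0,0,0,0,0,0,0,0,0,0,0,0,0,0,0,0,0]

```text
clock: 6.2
tcp_pos: [382.8, 296.2, 131.1]
ee_rot: [1.0, -0.001, 0.0, -0.0]
force: [-0.0, -1.1, -1.2]
grip_width: 41.1
grip_force: 40.8
```

```bash
python3 - <<'E'
from h import *
S=capture("side");T=capture("top")
print(sense()["tcp_pos"],sense()["grip_width"])
for C,n,p in((S,"s",(205,140)),(T,"t",(157,239))):
    cv2.imwrite(f"pics/{n}3.png",cv2.resize(cv2.getRectSubPix(C["image"],(100,100),p),(400,400),interpolation=cv2.INTER_CUBIC))
cv2.imwrite("pics/a3.png",np.hstack([cv2.imread("pics/s3.png"),cv2.imread("pics/t3.png")]))
for z in(24,90,180):print(proj(S,(380.8,297.5,z)),proj(T,(380.8,297.5,z)))
E
```

```text
[382.53721817 296.1615735  131.02089835] 41.37609023658528
[207.77298018 164.03488039] [157.17362837 238.81989922]
[206.64634218 146.3127549 ] [151.92248258 238.00124373]
[205.03028082 120.89195242] [143.73710715 236.72514081]
```

View pics/a3.png

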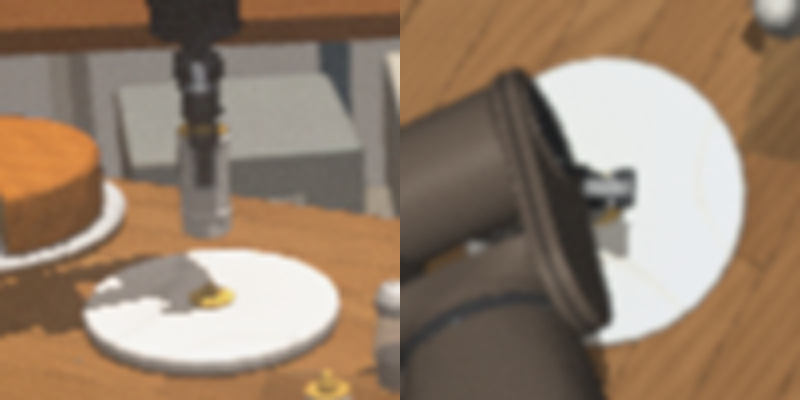

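Request:
step_arm:
  plan: [-0.0009,-0.001,0.01,0,0,0,0,0.015,0,0,0,0,0.015,0,0,0,0,0.01,0,0,0,0,0.01,0,0,0,0,0.004,0,0,0,0,0,0,0,0,0,0,0,0]

```text
clock: 7.1
tcp_pos: [381.5, 297.8, 67.7]
ee_rot: [1.0, -0.0, 0.001, -0.0]
force: [0.4, 1.0, 1.8]
grip_width: 41.3
grip_force: 40.9
```

Request:
step_arm:
  plan: [0,0,0.001,0,0,0,0,0.001,0,0,0,0,0.001,0,0,0,0,0,0,0,0,0,0,0,0]

```text
clock: 7.6
tcp_pos: [381.9, 298.0, 67.6]
ee_rot: [1.0, 0.0, 0.0, 0.0]
force: [-6.9, -3.1, 18.2]
grip_width: 41.3
grip_force: 42.7
```

Request:
step_arm:
  plan: [0,0,0,0,1,0,0,0,0,1,0,0,0,0,1,0,0,0,0,1,0,0,-0.02,0,1,0,0,-0.04,0,1,0,0,-0.05,0,1,0,0,-0.05,0,1,0.0342,0.0282,0,0,1,0.0342,0.0282,0,0,1,0.0342,0.0282,0,0,1,0.0342,0.0282,0,0,1,0.0342,0.0282,0,0,1,0.0342,0.0282,0,0,1,0.0342,0.0282,0,0,1,0,0.04,0,0,1,0,0.04,0,0,1,0,0.04,0,0,1,0,0.04,0,0,1,0,0.04,0,0,1]

```text
clock: 9.6
tcp_pos: [619.8, -101.6, 223.3]
ee_rot: [1.0, -0.0, -0.0, -0.0]
force: [-0.0, 0.2, 0.7]
grip_width: 85.2
grip_force: 0.0
```

```bash
cat > look.py <<'E'
from h import *
import sys
# look.py x y z : brass ring expected there; triangulate
S=capture("side");T=capture("top");p=[float(a) for a in sys.argv[1:4]]
print(sense()["tcp_pos"].round(1))
r=[]
for C,n in((T,"top"),(S,"side")):
    e=proj(C,p);b=blob(brass(C["image"]),*e,r=13);print(n,e.round(1),b and (b[0].round(2),b[1]));r.append(b)
if all(r):print(tri(T,r[0][0],S,r[1][0]),onplane(T,*r[0][0],p[2]).round(1))
E
python3 look.py 380.6 297.4 114
```

```text
[ 619.8 -104.6  223.3]
top [149.9 237.8] (array([150.58, 238.45]), array([144, 232,  14,  14, 154], dtype=int32))
side [206.2 139.7] (array([205.95, 139.61]), array([200, 136,  13,   7,  59], dtype=int32))
(array([379.23624147, 295.04890467, 115.27237833]), np.float64(1.2804096573214556)) [378.6 295.4 114. ]
```

Request:
step_arm:
  plan: [-0.0328,0.0309,0,0,1,-0.0328,0.0309,0,0,1,-0.0328,0.0309,0,0,1,-0.0328,0.0309,0,0,1,-0.0328,0.0309,0,0,1,-0.0328,0.0309,0,0,1,-0.0328,0.0309,0,0,1,0,0,0.04,0,1,0,0,0.05,0,1,0,0,0.05,0,1,0,0,0.03,0,1,0,0,0.022,0,1,0,0,0.01,0,1,0,0,0,0,1,0,0,0,0,0,0,0,0,0,0,0,0,0,0,0,0,0,0,0,0,0,0,0,0,0,0,0,0,0]
  force: 60

```text
schema error: expected a multiple of 5 numbers
```

Request:
step_arm:
  plan: [-0.0328,0.0309,0,0,1,-0.0328,0.0309,0,0,1,-0.0328,0.0309,0,0,1,-0.0328,0.0309,0,0,1,-0.0328,0.0309,0,0,1,-0.0328,0.0309,0,0,1,-0.0328,0.0309,0,0,1,0,0,0.04,0,1,0,0,0.05,0,1,0,0,0.05,0,1,0,0,0.03,0,1,0,0,0.022,0,1,0,0,0.01,0,1,0,0,0,0,1]

```text
clock: 11.1
tcp_pos: [390.0, -314.9, 20.6]
ee_rot: [1.0, 0.0, -0.001, -0.001]
force: [0.2, -0.4, 1.1]
grip_width: 85.3
grip_force: 0.0
```

Request:
step_arm:
  plan: [0,0,0,0,0,0,0,0,0,0,0,0,0,0,0,0,0,0,0,0,0,0,0,0,0,0,0,0,0,0,0,0,0,0,0]
  force: 60

```text
clock: 11.8
tcp_pos: [391.3, -317.2, 23.7]
ee_rot: [1.0, -0.0, 0.001, 0.001]
force: [-1.0, 0.7, 6.1]
grip_width: 34.0
grip_force: 60.1
```

Request:
step_arm:
  plan: [0,0,-0.01,0,0,0,0,-0.02,0,0,0,0,-0.04,0,0,0,0,-0.05,0,0,0,0,-0.05,0,0,0,0,-0.03,0,0,0,0,0,0,0,0,0,0,0,0]

```text
clock: 12.6
tcp_pos: [390.0, -315.7, 221.4]
ee_rot: [1.0, -0.0, -0.0, -0.0]
force: [-0.8, -0.3, -2.4]
grip_width: 33.8
grip_force: 60.5
```

```bash
python3 - <<'E'
from h import *
S=capture("side");s=sense()
print(s["tcp_pos"],s["force"],s["ft_torque"],s["grip_width"])
p=proj(S,(390,-316,222));print(p)
cv2.imwrite("pics/a4.png",cv2.resize(cv2.getRectSubPix(S["image"],(160,120),tuple(p)),(640,480),interpolation=cv2.INTER_CUBIC))
E
```

```text
[ 389.45858682 -315.08039166  219.68794647] [-0.49637665  0.32357014 -2.81364252] [ 0.01159974 -0.01044102  0.02914335] 34.08050631795782
[217.86889158 203.48205735]
```

View pics/a4.png

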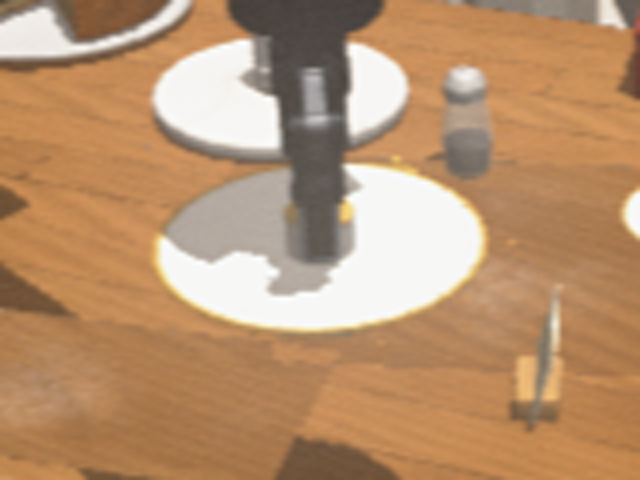

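Request:
step_arm:
  plan: [0.0164,-0.0155,0,0,0,0.0328,-0.0309,0,0,0,0.0328,-0.0309,0,0,0,0.0328,-0.0309,0,0,0,0.0328,-0.0309,0,0,0,0.0328,-0.0309,0,0,0,0.0328,-0.0309,0,0,0,0.0164,-0.0154,0,0,0,0,-0.04,0,0,0,0,-0.04,0,0,0,0,-0.04,0,0,0,0,-0.04,0,0,0,0,-0.04,0,0,0]

```text
clock: 13.95
tcp_pos: [618.0, 101.5, 217.4]
ee_rot: [1.0, -0.0, -0.004, 0.0]
force: [1.3, -0.1, -3.0]
grip_width: 33.8
grip_force: 60.6
```

Request:
step_arm:
  plan: [-0.0171,-0.014,0,0,0,-0.0343,-0.028,0,0,0,-0.0343,-0.028,0,0,0,-0.0343,-0.028,0,0,0,-0.0343,-0.028,0,0,0,-0.0343,-0.028,0,0,0,-0.0343,-0.028,0,0,0,-0.0175,-0.014,0,0,0,0,0,0.03,0,0,0,0,0.02,0,0,0,0,0,0,0,0,0,0,0,0,0,0,0,0,0]

```text
clock: 15.25
tcp_pos: [380.2, 296.0, 172.3]
ee_rot: [1.0, -0.0, 0.0, -0.0]
force: [-0.1, 0.3, -1.8]
grip_width: 34.0
grip_force: 60.7
```

```bash
python3 - <<'E'
from h import *
S=capture("side");s=sense();T=capture("top")
print(s["tcp_pos"],s["force"],s["grip_width"])
# gold rim/white plate ellipse in side view
for C,p in((S,proj(S,(380,296,174))),(T,proj(T,(380,296,174)))):
    h=cv2.cvtColor(C["image"],cv2.COLOR_BGR2HSV);print(p)
    cv2.imwrite(f"pics/p{C['image'].sum()%97}.png",C["image"])
    t=cv2.resize(cv2.getRectSubPix(C["image"],(100,100),tuple(p)),(400,400),interpolation=cv2.INTER_CUBIC)
    a=t if C is S else np.hstack([a,t])
cv2.imwrite("pics/a5.png",a)
E
```

```text
[380.51785484 296.12025075 172.79886977] [-0.51190243 -0.11358501 -4.05056969] 33.92768034699521
[204.9107363  122.80405314]
[144.86461677 237.12163619]
```

View pics/a5.png

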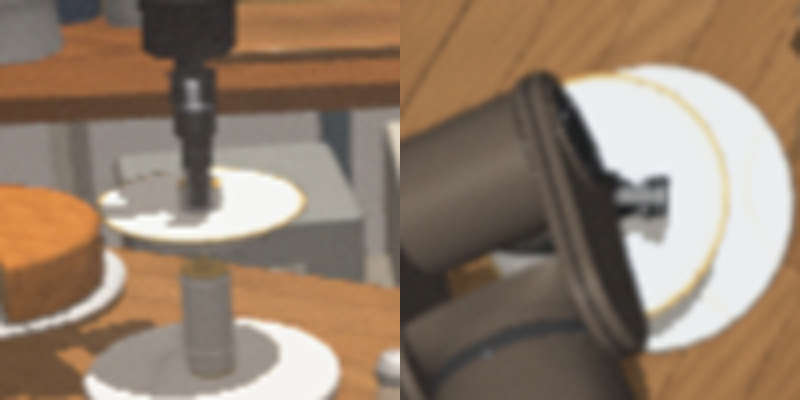

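Request:
step_arm:
  plan: [0.0005,0,0.01,0,0,0,0,0.01,0,0,0,0,0.005,0,0,0,0,0.005,0,0,0,0,0.003,0,0,0,0,0,0,0,0,0,0,0,0]

```text
clock: 16.05
tcp_pos: [380.4, 296.1, 139.2]
ee_rot: [1.0, -0.0, 0.0, -0.0]
force: [-0.4, 0.6, -2.4]
grip_width: 33.9
grip_force: 60.7
```

Request:
step_arm:
  plan: [0,0,0.001,0,0,0,0,0.001,0,0,0,0,0.001,0,0,0,0,0,0,0,0,0,0,0,0]

```text
clock: 16.55
tcp_pos: [381.2, 296.3, 137.7]
ee_rot: [1.0, 0.0, 0.001, -0.0]
force: [-0.9, -1.6, 6.1]
grip_width: 33.9
grip_force: 61.5
```

Request:
step_arm:
  plan: [0,0,0.001,0,0,0,0,0,0,1,0,0,0,0,1,0,0,0,0,1,0,0,0,0,1,0,0,-0.015,0,1,0,0,-0.04,0,1,0,0,-0.05,0,1,0,0,-0.01,0,1,0.035,0.0315,0,0,1,0.035,0.0315,0,0,1,0.035,0.0315,0,0,1,0.035,0.0315,0,0,1,-0.0153,0.0328,0,0,1,-0.0153,0.0328,0,0,1,-0.0153,0.0328,0,0,1,-0.0153,0.0328,0,0,1]

```text
clock: 18.25
tcp_pos: [458.2, 37.7, 249.2]
ee_rot: [1.0, 0.0, -0.001, -0.0]
force: [0.9, 0.1, -0.0]
grip_width: 85.4
grip_force: 0.0
```

```bash
python3 look.py 379.5 296 156; python3 look.py 459 39.2 65
```

```text
[457.8  36.2 249.2]
top [146.6 237.6] (array([147.57, 237.55]), array([142, 232,  12,  12, 115], dtype=int32))
side [205.1 128. ] (array([205.45, 128.45]), array([201, 126,  10,   5,  31], dtype=int32))
(array([380.08919002, 293.43840358, 155.31380529]), np.float64(0.9522538943187152)) [379.6 293.3 156. ]
[458.9  38.4 249.7]
top [241.5 212.9] (array([241.82, 216.86]), array([238, 215,   8,   4,  22], dtype=int32))
side [237.1 187.3] (array([237.  , 187.07]), array([232, 183,  11,   8,  57], dtype=int32))
(array([452.87024839,  37.92884888,  65.98115257]), np.float64(11.44061435408163)) [447.2  38.1  65. ]
```

Request:
step_arm:
  plan: [0,-0.0004,0.04,0,1,0,0,0.05,0,1,0,0,0.05,0,1,0,0,0.04,0,1,0,0,0.025,0,1,0,0,0.015,0,1,0,0,0,0,1,0,0,0,0,0,0,0,0,0,0,0,0,0,0,0,0,0,0,0,0,0,0,0,0,0,0,0,0,0,0,0,0,0,0,0]
  force: 40

```text
clock: 19.85
tcp_pos: [460.1, 39.2, 31.2]
ee_rot: [1.0, -0.0, 0.001, -0.0]
force: [-0.1, 1.5, 5.3]
grip_width: 31.2
grip_force: 39.6
```

Request:
step_arm:
  plan: [0,0,-0.02,0,0,0,0,-0.05,0,0,0,0,-0.05,0,0,0,0,-0.05,0,0,0,0,-0.04,0,0,0,0,-0.01,0,0,0.0153,-0.0327,0,0,0,0.0153,-0.0327,0,0,0,0.0153,-0.0327,0,0,0,0.0153,-0.0327,0,0,0,-0.035,-0.0315,0,0,0,-0.035,-0.0315,0,0,0,-0.035,-0.0315,0,0,0,-0.0253,-0.0225,0,0,0,-0.0098,-0.008,0,0,0,0,0,0.03,0,0,0,0,0,0,0,0,0,0,0,0]

```text
clock: 21.65
tcp_pos: [379.8, 294.2, 218.5]
ee_rot: [1.0, -0.0, -0.002, 0.001]
force: [0.0, 0.5, -0.4]
grip_width: 31.1
grip_force: 40.1
```

```bash
python3 - <<'E'
from h import *
S=capture("side");s=sense();T=capture("top")
print(s["tcp_pos"],s["force"],s["grip_width"])
for z in(156,190,255):print(proj(S,(380,295,z)),proj(T,(380,295,z)))
for C in(S,T):
    p=proj(C,(380,295,190))
    t=cv2.resize(cv2.getRectSubPix(C["image"],(80,80),tuple(p)),(400,400),interpolation=cv2.INTER_CUBIC)
    print(p);a=t if C is S else np.hstack([a,t])
cv2.imwrite("pics/a6.png",a)
E
```

```text
[380.6321729  294.46084052 219.79594362] [-0.43818444 -0.41660464 -0.16270624] 30.869810110352006
[205.25182836 128.1002937 ] [146.94556966 237.38949783]
[204.62248332 118.24295862] [143.66760405 236.88362985]
[203.37861687  98.76046857] [136.78965468 235.82219884]
[204.62248332 118.24295862]
[143.66760405 236.88362985]
```

View pics/a6.png

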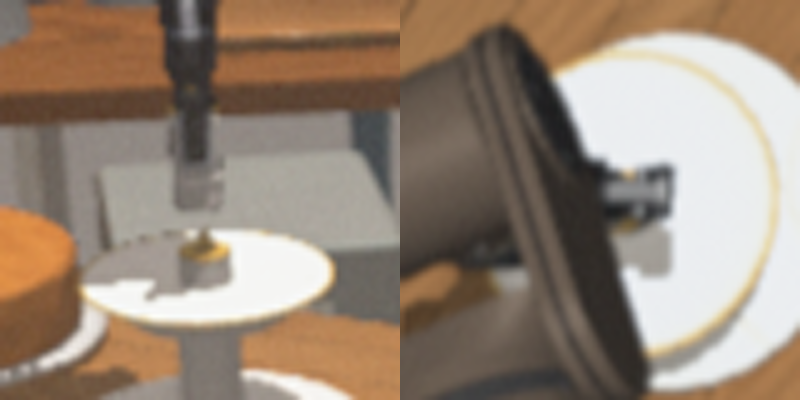

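Request:
step_arm:
  plan: [0.0015,0,0.01,0,0,0,0,0.01,0,0,0,0,0.005,0,0,0,0,0.005,0,0,0,0,0.002,0,0,0,0,0,0,0,0,0,0,0,0]

```text
clock: 22.45
tcp_pos: [381.8, 295.2, 188.3]
ee_rot: [1.0, -0.0, 0.0, -0.0]
force: [-0.2, -0.0, -1.8]
grip_width: 31.1
grip_force: 40.2
```

Request:
step_arm:
  plan: [0,0,0.001,0,0,0,0,0.001,0,0,0,0,0,0,0,0,0,0,0,0]

```text
clock: 22.85
tcp_pos: [382.2, 295.2, 187.2]
ee_rot: [1.0, -0.0, 0.001, -0.0]
force: [-0.0, -1.0, 4.9]
grip_width: 30.9
grip_force: 40.7
```

Request:
step_arm:
  plan: [0,0,0.001,0,0,0,0,0,0,1,0,0,0,0,1,0,0,0,0,1,0,0,0,0,1,0,0,-0.015,0,1,0,0,-0.04,0,1,0,0,-0.04,0,1,0,0,-0.02,0,1,0.034,0.0307,0,0,1,0.034,0.0307,0,0,1,0.034,0.0307,0,0,1,0.034,0.0307,0,0,1,0.034,0.0307,0,0,1,0.034,0.0307,0,0,1,0.034,0.0307,0,0,1,0.034,0.0307,0,0,1,0.034,0.0307,0,0,1,0,0,0,0,1]

```text
clock: 24.75
tcp_pos: [690.1, 14.2, 297.1]
ee_rot: [1.0, -0.003, -0.001, 0.001]
force: [-1.3, 0.2, 0.5]
grip_width: 85.6
grip_force: 0.0
```

```bash
python3 look.py 380.5 294 221; python3 look.py 687.5 18 42
```

```text
[687.8  17.9 298.4]
top [140.9 236.2] (array([141.21, 236.82]), array([136, 232,  11,  11,  97], dtype=int32))
side [204.2 109.1] (array([204.11, 108.89]), array([200, 106,   9,   6,  28], dtype=int32))
(array([379.55491049, 292.76923816, 222.24881654]), np.float64(1.3701482942676728)) [378.9 293.1 221. ]
[687.1  19.5 299.8]
top [249.5 141.3] None
side [314.8 192.4] (array([315.21, 192.68]), array([310, 189,  11,   7,  53], dtype=int32))
```

Request:
step_arm:
  plan: [0,0,0.04,0,1,0,0,0.05,0,1,0,0,0.05,0,1,0,0,0.05,0,1,0,0,0.04,0,1,0,0,0.03,0,1,0,0,0.013,0,1,0,0,0.005,0,1,0,0,0,0,1,0,0,0,0,0,0,0,0,0,0,0,0,0,0,0,0,0,0,0,0,0,0,0,0,0,0,0,0,0,0,0,0,0,0,0]
  force: 60

```text
clock: 26.55
tcp_pos: [688.9, 18.5, 23.8]
ee_rot: [1.0, -0.0, 0.001, 0.0]
force: [-0.5, 0.1, 5.6]
grip_width: 34.1
grip_force: 60.5
```

Request:
step_arm:
  plan: [0,0,-0.02,0,0,0,0,-0.04,0,0,0,0,-0.05,0,0,0,0,-0.05,0,0,0,0,-0.05,0,0,0,0,-0.05,0,0,0,0,-0.028,0,0,-0.0171,-0.0153,0,0,0,-0.0341,-0.0306,0,0,0,-0.0341,-0.0306,0,0,0,-0.0341,-0.0306,0,0,0,-0.0341,-0.0306,0,0,0,-0.0341,-0.0306,0,0,0,-0.0341,-0.0306,0,0,0,-0.0341,-0.0306,0,0,0,-0.0341,-0.0306,0,0,0,-0.0173,-0.0152,0,0,0,0,0,0.02,0,0,0,0,0.013,0,0,0,0,0,0,0]

```text
clock: 28.55
tcp_pos: [378.8, 293.0, 273.2]
ee_rot: [1.0, -0.0, -0.003, 0.002]
force: [0.4, 0.5, -2.9]
grip_width: 33.7
grip_force: 60.2
```

```bash
python3 - <<'E'
from h import *
S=capture("side");s=sense();T=capture("top")
print(s["tcp_pos"],s["force"],s["grip_width"])
for z in(221,265):print(proj(S,(380.3,294,z)),proj(T,(380.3,294,z)))
for C in(S,T):
    p=proj(C,(380,294,255))
    t=cv2.resize(cv2.getRectSubPix(C["image"],(80,80),tuple(p)),(400,400),interpolation=cv2.INTER_CUBIC)
    print(p);a=t if C is S else np.hstack([a,t])
cv2.imwrite("pics/a7.png",a)
E
```

```text
[379.76352731 293.23939958 274.81866584] [ 0.54369929 -0.07288019 -1.72027184] 33.743821474914654
[204.13885658 109.15261275] [140.88774925 236.28084317]
[203.28617247  95.77427369] [136.0641082  235.52883225]
[203.38764572  98.85431733]
[137.1901392  235.82647224]
```

View pics/a7.png

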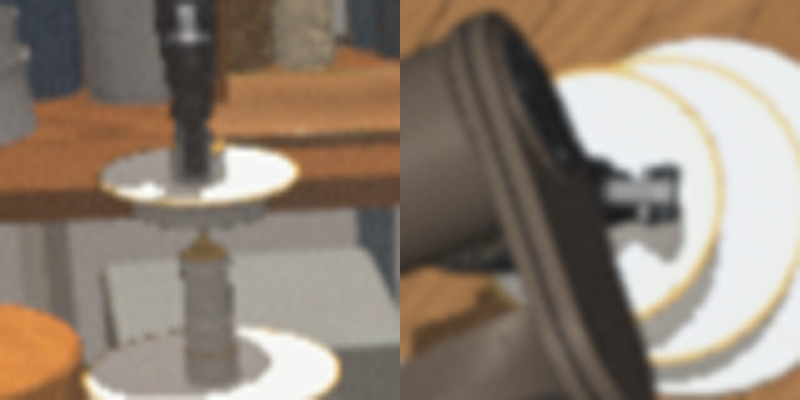

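Request:
step_arm:
  plan: [0,0,0.01,0,0,0,0,0.01,0,0,0,0,0.005,0,0,0,0,0.005,0,0,0,0,0.002,0,0,0,0,0,0,0,0,0,0,0,0]

```text
clock: 29.35
tcp_pos: [380.6, 294.1, 245.2]
ee_rot: [1.0, -0.0, 0.0, -0.0]
force: [0.4, -0.4, -2.5]
grip_width: 33.8
grip_force: 60.4
```

Request:
step_arm:
  plan: [0,0,0.001,0,0,0,0,0.001,0,0,0,0,0,0,0,0,0,0,0,0]

```text
clock: 29.75
tcp_pos: [381.3, 294.3, 244.7]
ee_rot: [1.0, -0.0, 0.001, -0.001]
force: [-0.5, -1.2, 5.6]
grip_width: 34.2
grip_force: 60.8
```

Request:
step_arm:
  plan: [0,0,0.001,0,0,0,0,0,0,1,0,0,0,0,1,0,0,0,0,1,0,0,-0.015,0,1,0,0,-0.04,0,1,0,0,-0.045,0,1,0.0342,0.0277,0,0,1,0.0342,0.0277,0,0,1,0.0342,0.0277,0,0,1,0.0342,0.0277,0,0,1,0.0342,0.0277,0,0,1,0.0342,0.0277,0,0,1,0.0342,0.0277,0,0,1,0,0.0417,0,0,1,0,0.0417,0,0,1,0,0.0417,0,0,1,0,0.0417,0,0,1,0,0,0,0,1]

```text
clock: 31.65
tcp_pos: [619.8, -71.5, 342.6]
ee_rot: [1.0, -0.003, 0.0, 0.001]
force: [-1.0, 0.8, -0.3]
grip_width: 85.4
grip_force: 0.0
```

```bash
python3 look.py 379.8 293 263; python3 - <<'E'
from h import *
T=capture("top");S=capture("side")
def bl(C,p,r):
    i=C["image"].astype(int);m=((i[...,0]-i[...,2])>12).astype(np.uint8)*255
    return blob(m,*p,r=r)
a=bl(T,(342,168),12);b=bl(S,(314,260),16);print(a,b)
if a and b:
    print(tri(T,a[0],S,b[0]))
    for z in(23,30,46):print(z,onplane(T,*a[0],z),onplane(S,*b[0],z))
E
```

```text
[619.9 -67.5 342.6]
top [136.7 235.8] (array([137.42, 235.5 ]), array([131, 229,  14,  14, 143], dtype=int32))
side [203.2  96.5] (array([203.74,  96.23]), array([199,  93,  11,   6,  39], dtype=int32))
(array([381.0289586 , 290.83587765, 264.38716086]), np.float64(1.1771964300094848)) [380.5 291.2 263. ]
(array([341.80952381, 167.        ]), array([337, 162,  11,  11,  84], dtype=int32)) (array([314.24096386, 259.06626506]), array([308, 251,  12,  19, 166], dtype=int32))
(array([ 612.956478  , -274.42546856,   24.87870974]), np.float64(2.4233672064491856))
23 [ 612.13534568 -274.66938895   23.        ] [ 614.93818713 -271.80440073   23.        ]
30 [ 610.59668381 -273.06600573   30.        ] [ 612.31693772 -280.67485685   30.        ]
46 [ 607.07974241 -269.40112981   46.        ] [ 606.3255105  -300.95018513   46.        ]
```

Request:
step_arm:
  plan: [-0.0015,0.0414,0,0,1,-0.0015,0.0414,0,0,1,-0.0015,0.0414,0,0,1,-0.0015,0.0414,0,0,1,-0.0017,0.0415,0,0,1,0,0,0.04,0,1,0,0,0.05,0,1,0,0,0.05,0,1,0,0,0.05,0,1,0,0,0.05,0,1,0,0,0.05,0,1,0,0,0.024,0,1,0,0,0.015,0,1,0,0,0.005,0,1,0,0,0,0,1,0,0,0,0,1]

```text
clock: 33.45
tcp_pos: [613.8, -274.4, 10.5]
ee_rot: [1.0, 0.0, 0.002, 0.001]
force: [0.3, -0.7, 0.2]
grip_width: 85.6
grip_force: 0.0
```

Request:
step_arm:
  plan: [0,0,0,0,0,0,0,0,0,0,0,0,0,0,0,0,0,0,0,0,0,0,0,0,0,0,0,0,0,0,0,0,0,0,0]
  force: 40

```text
clock: 34.15
tcp_pos: [612.5, -274.1, 8.8]
ee_rot: [1.0, -0.0, 0.0, 0.0]
force: [0.5, 0.3, 5.2]
grip_width: 31.2
grip_force: 40.0
```

Request:
step_arm:
  plan: [0,0,-0.02,0,0,0,0,-0.05,0,0,0,0,-0.05,0,0,0,0,-0.05,0,0,0,0,-0.05,0,0,0,0,-0.05,0,0,0,0,-0.05,0,0,0,0,-0.022,0,0,0.0047,-0.0456,0,0,0,0.0047,-0.0456,0,0,0,0.0047,-0.0456,0,0,0,0.0047,-0.0456,0,0,0,0.0047,-0.0456,0,0,0,0.0045,-0.0458,0,0,0]

```text
clock: 35.55
tcp_pos: [639.7, 1.7, 348.5]
ee_rot: [1.0, -0.0, -0.001, -0.0]
force: [0.2, 0.8, -0.6]
grip_width: 31.2
grip_force: 40.0
```

Request:
step_arm:
  plan: [-0.0288,-0.0326,0,0,0,-0.0288,-0.0326,0,0,0,-0.0288,-0.0326,0,0,0,-0.0288,-0.0326,0,0,0,-0.0288,-0.0326,0,0,0,-0.0288,-0.0326,0,0,0,-0.0288,-0.0326,0,0,0,-0.0288,-0.0326,0,0,0,-0.0144,-0.0163,0,0,0,-0.0142,-0.0159,0,0,0,0,0,0.024,0,0,0,0,0.02,0,0,0,0,0,0,0,0,0,0,0,0]

```text
clock: 36.95
tcp_pos: [380.9, 292.8, 305.4]
ee_rot: [1.0, -0.0, -0.001, 0.0]
force: [0.3, 0.6, -1.0]
grip_width: 31.1
grip_force: 40.0
```

```bash
python3 - <<'E'
from h import *
S=capture("side");s=sense();T=capture("top")
print(s["tcp_pos"],s["force"],s["grip_width"])
for z in(263,300,320):print(proj(S,(381,292.5,z)),proj(T,(381,292.5,z)))
i=S["image"].astype(int);m=((i[...,0]-i[...,2])>12).astype(np.uint8)*255
print(blob(m,*proj(S,(381,292.5,310)),r=12))
for C in(S,T):
    p=proj(C,(381,293,290))
    t=cv2.resize(cv2.getRectSubPix(C["image"],(60,60),tuple(p)),(400,400),interpolation=cv2.INTER_CUBIC)
    print(p);a=t if C is S else np.hstack([a,t])
cv2.imwrite("pics/a8.png",a)
E
```

```text
[381.47630063 293.00092355 306.4823248 ] [ 0.51102439 -0.02807836 -0.68633592] 30.94289655075291
[203.56049778  96.52064418] [136.91441008 235.28637912]
[202.82668451  84.9615947 ] [132.56077731 234.59334033]
[202.42211478  78.5887997 ] [130.0662842  234.19625114]
(array([205.57142857,  81.64285714]), array([200,  74,   8,  14,  28], dtype=int32))
[203.02240354  88.07062446]
[133.56249165 234.78359587]
```

View pics/a8.png

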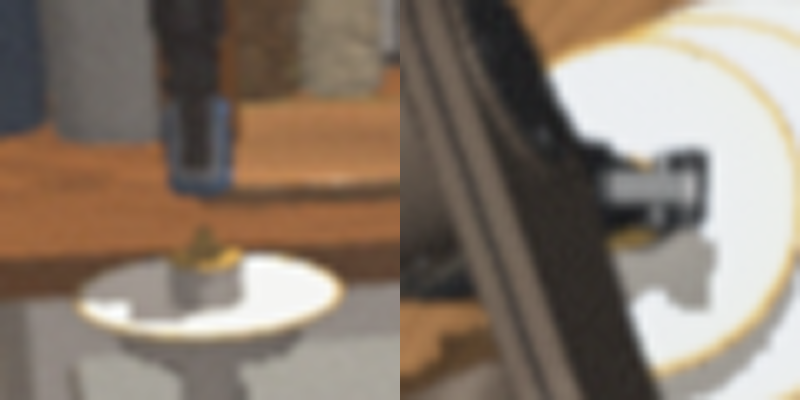

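Request:
step_arm:
  plan: [0,0,0.01,0,0,0,0,0.01,0,0,0,0,0.005,0,0,0,0,0.005,0,0,0,0,0.003,0,0,0,0,0,0,0,0,0,0,0,0]

```text
clock: 37.75
tcp_pos: [381.3, 293.1, 273.2]
ee_rot: [1.0, -0.0, 0.0, -0.0]
force: [0.4, -0.9, -0.9]
grip_width: 31.1
grip_force: 40.0
```

Request:
step_arm:
  plan: [0,0,0.001,0,0,0,0,0.001,0,0,0,0,0,0,0,0,0,0,0,0]

```text
clock: 38.15
tcp_pos: [381.5, 293.2, 271.7]
ee_rot: [1.0, -0.0, 0.001, -0.0]
force: [0.6, -1.0, 2.2]
grip_width: 31.2
grip_force: 40.2
```

Contact at the seated height; press 1 mm more, release, retreat.

Request:
step_arm:
  plan: [0,0,0.001,0,0,0,0,0,0,1,0,0,0,0,1,0,0,0,0,1,0,0,0,0,1,0,0,-0.015,0,1,0,0,-0.04,0,1,0,0,-0.03,0,1,0.0342,0.0277,0,0,1,0.0342,0.0277,0,0,1,0.0342,0.0277,0,0,1,0.0342,0.0277,0,0,1,0.0342,0.0277,0,0,1,0.0342,0.0277,0,0,1,0,0,0,0,1,0,0,0,0,1]

```text
clock: 39.75
tcp_pos: [586.9, 126.1, 355.3]
ee_rot: [1.0, -0.001, -0.0, -0.0]
force: [-0.7, 0.7, -0.2]
grip_width: 85.2
grip_force: 0.0
```

```bash
python3 - <<'E'
from h import *
S=capture("side");T=capture("top")
a=cv2.resize(S["image"][50:250,110:310],(400,400),interpolation=cv2.INTER_CUBIC)
b=cv2.resize(T["image"][185:285,90:190],(400,400),interpolation=cv2.INTER_CUBIC)
cv2.imwrite("pics/a9.png",np.hstack([a,b]))
for z in(263,309):print(proj(S,(381,292,z)).round(1))
i=S["image"].astype(int);m=((i[...,0]-i[...,2])>12).astype(np.uint8)*255
print(blob(m,*proj(S,(381,292,286)),r=13))
E
```

```text
[203.6  96.6]
[202.6  82.1]
(array([203.5042735 ,  89.71794872]), array([199,  83,  10,  15, 117], dtype=int32))
```

View pics/a9.png

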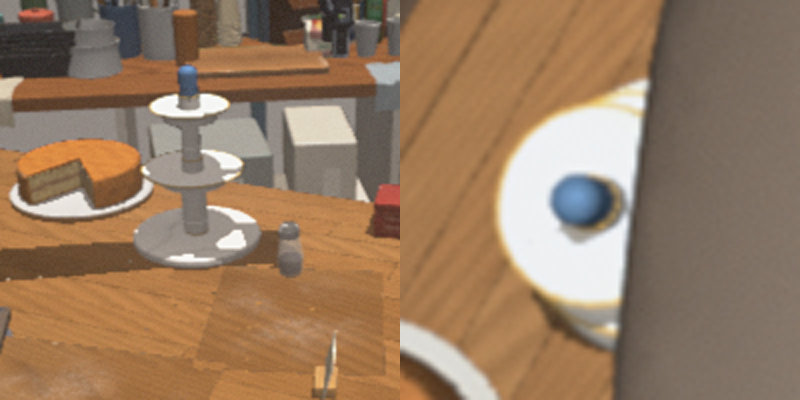

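The stack is straight, with the knob seated on top. Its blue blob spans rows 83 to 97 at column 203.5, where it should be. The shaker and price card still stand.

```bash
python3 -c "
from cell import *
print(finish_job())"
```

```text
the job is handed in; nothing more can be done
None
```

The cake stand is assembled in order up to the blue knob and handed in at about 40 s; camera and contact checks showed every piece seated, and the shaker and price card still standing, but the hand-in returned no verdict.

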